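# Latch the sprung hopper gate open and tip the collets in

### The arm

A 7-joint arm with a two-finger parallel gripper is mounted at the origin on the work surface. World frame = base frame: x ahead of the robot, y to its left, z up, the work surface at z = 0. Lengths are in m, angles in rad, forces in N, time in s.
With the tool pointing down it reaches from about 0.4 to 0.875 m from the base axis. Payload 6.5 kg.
Tool frame: the origin (TCP) lies midway between the tips of the shut fingers; the grasp point (between the pads) lies 19 mm behind it (manip.tcp_to_grasp is the z of the grasp point in the tool frame, in m); z points along the fingers, y is the line along which they close (so a half turn about z gives the same grasp; the last joint's range is limited). The gripper opens to 85 mm and grips with 20 to 120 N. Pads are 22 mm wide; open, the fingers measure 114 mm over their backs; the gripper's body (76 mm by 85 mm) begins 54 mm behind the grasp point. The pads swing forward as they close: fully open they stand 13 mm farther back than shut.
Start: joints at [-1.353, 0.536, -0.004, 1.538, 0.003, 1.067, -0.071], TCP at [0.182, 0.624, 0.231] pointing down, gripper open.
Joint ranges: [-2.7, 2.7], [-0.37, 2.16], [-1.27, 1.26], [0.24, 2.4], [-1.31, 4.45], [0.19, 1.91], [-2.76, 2.76]. Speed limits (rad/s): [2.39, 2.39, 3.14, 3.14, 3.14, 3.14, 3.14].

### API

Orientations are given as a unit quaternion [w, x, y, z].
In Python, from rig import manip gives the robot as it stands. The module is installed in compiled form; this text tells all that it offers.
- The arm moves only by the tool step_arm, never from a script. Its argument "motion" is a list of rows, each an object with "turn": the turn, a rotation vector about the tool's x, y, z in units of 10 degrees (1.0 is 10 degrees), a list of three; "xyz": the shift along the tool's x, y, z in units of 60 mm (1.0 is 60 mm), a list of three; "claw": the opening, from 0 (shut) to 1 (fully open). In form: [{"turn": [ax, ay, az], "xyz": [dx, dy, dz], "claw": claw}, ...]. A call has 1 to 10 rows; each row shifts and turns the commanded pose from where the row before left it, along the tool's axes as they then stand; what a row does not reach is not made up. A row lasts 1/8 s, in which the tool goes at most 62.5 mm and 10.7 degrees, less where a joint would pass 70% of its speed; a pose out of reach is approached as far as the arm can. A call is refused whole if a number of a shift passes 1 or a number of a turn 1, either way. A call with a gripper value outside its range is refused whole. The fingers move at their own pace and stop on an object; "newtons" is the grip in N (left out, the last holds). Time passes only in rows, so rows that do not move let the fingers close. It gives the time, the measured TCP pose, the force, the opening and the grip force at its end, in the units of the state.
- manip.get_state(): the state, without advancing time (a new reading comes with each control period).
- manip.camera(name): name is "side" or "top" or "wrist"; returns the picture (384x512x3 uint8, red, green, blue); there is no depth.
- manip.camera_info(name): a dict with "fx", "fy", "cx", "cy" (pixels), "camera_from_world" (4x4, takes a point from world to camera coordinates); the wrist camera has in their place "tool_from_camera" (4x4, takes a point from camera to tool coordinates, whose origin is the TCP and whose axes are the flange's). Camera axes: x right, y down, z forward; pixel columns grow to the right and rows downward; lengths in m; the calibration is good to about 2 mm. A picture is of the moment at which its call begins: read the wrist's pose just before it. camera_info takes no time and is no camera call.
- manip.job_done(): hands the job in; it is judged then, once.
The state is a dict: "clock": time; "joint_positions": joint angles; "qd": joint speeds; "tau": joint torques, N m; "ee_pos": TCP position; "eef_rot": TCP orientation; "wrist_force": force on the tool from outside, world axes, zero at the start; "ft_torque": the same for the moment, N m; "width": finger opening in m; "grasp_force": force on a finger pad.
Only numpy, scipy, OpenCV 4.12 (cv2) and the standard library are available. Lean on these libraries where they do the work, as an engineer would, in place of code of your own. Each camera call takes 0.05 s, during which the arm holds its last target. There are 200 camera calls.

### The job

Swing the parts washer's sprung gate open by its black knob, feel for the notch and push the knob down so that the gate stays latched open by itself; never let it snap back. Then tip all four collets from the hand tray into the hopper and stand the empty tray upright back on the bench or mat, with the gate still latched and the other things on the bench left where they are.

Things in the scene. Friction and masses are not known exactly. Their poses are not given: they have to be found in the camera images.
- pivot (a point): On the vertical pivot axis of the swing gate, 120 mm above the bench. The hopper unit is fixed to the bench: a white housing 220 x 186 mm, 84 mm high, and beside it, towards this frame's +y, the open steel hopper. Frame: z up, x and y those of the hopper unit, which is yawed up to 0.2 rad from the world's axes.
- mouth (a point): Centre of the hopper's open mouth, level with its rim, 110 mm above the bench, 135 mm along +y from the pivot axis; same axes as the pivot. The mouth is 120 x 120 mm inside, walls 8 mm, rubber floor 70 mm below the rim. While the gate is shut an aluminium plate (136 x 185 mm, top 119 mm above the bench) covers it.
- gate (a joint): Angle of the swing gate about its pivot (rad): 0 shut, grows clockwise seen from above, hard stop at 1.85. The plate lies along the pivot's +y at 0 and swings towards +x. A torsion spring drives the gate shut: about 0.4 N m at 0, 1.3 N m at 1.25 (at the knob 3.4 N shut, 12 to 14 N at the notch). Let go unlatched, it snaps shut.
- lever_end (a point): On top of the black hand arm (30 mm wide, one piece with the gate plate), on the plunger's axis, 120 mm above the bench. It runs on a circle of 110 mm radius about the pivot; its direction from the pivot, in the pivot's frame, is -0.785 - gate angle (rad).
- knob (a point): Centre of the black cylindrical knob on the plunger at the arm's end, 30 mm across and 32 mm high, upright; 164 mm above the bench when the plunger is up, right above lever_end. A 24 mm collar on the arm reaches up to 130 mm above the bench.
- plunger (a joint): How far the knob and its plunger are pushed down (m): 0 up, 0.013 fully down. It is stiff (about 3 N to move it) and stays at the height where it is left.
- foot (a point): Underside of the plunger's 10 mm round foot. Up, it is 3 mm above a dark ring: pressed there it stops at plunger 0.003. The ring has one notch, 16.5 mm wide along the arc; pressed in it the foot goes down to 0.013 and the gate is latched. The ring's setting differs each time and is not measured: the notch centre lies anywhere from gate angle 1.25 to 1.55; find it by feel.
- tray: Aluminium hand tray (scoop), 110 mm long in its x, 78 mm wide in its y, 28 mm high, floor and walls 4 mm; origin under its centre, z up. Its front, at -x, is open but for a lip 3 mm above the floor: parts are tipped out over it. 0.17 to 0.33 kg empty. It stands on a green mat 2 mm thick.
- tray_grip (a point): Middle of the grip of the tray's handle, 72 mm above its underside, 5 mm behind (+x) its centre; same axes as the tray. The handle is an upright black fin along the tray's x, 10 mm thick in y, from 60 to 86 mm above the underside, from 21 mm in front of the tray's centre to 52 mm behind it, on a post at the rear wall.
- collet0: Steel collet standing in the tray on its small end: 26 mm at its widest, 34 mm high, 60 g; origin under its centre, z up.
- collet1: Steel collet standing in the tray on its small end: 26 mm at its widest, 34 mm high, 60 g; origin under its centre, z up.
- collet2: Steel collet standing in the tray on its small end: 26 mm at its widest, 34 mm high, 60 g; origin under its centre, z up.
- collet3: Steel collet standing in the tray on its small end: 26 mm at its widest, 34 mm high, 60 g; origin under its centre, z up.
- collet_nut: Bystander: steel collet nut, ring 42 mm across, 22 mm high; origin under its centre.
- spanner: Bystander: flat spanner 170 mm long, lying; origin at its middle.
- brush: Bystander: bench brush 180 mm long, lying; origin at its middle.
- oil: Bystander: white plastic bottle, 56 mm across, 150 mm high; origin under its centre.
- gauge_box: Bystander: closed wooden gauge box 100 x 70 x 30 mm; origin under its centre.
- dial_stand: Bystander: dial indicator on a column stand: black foot 110 x 80 mm, 260 mm high; origin under its foot.
- snap_gauge: Bystander: grey C-shaped snap gauge lying flat, about 65 x 90 x 12 mm; origin under its back.
There are look-alikes about, which are no part of the job. Leave any orange look-alike of the tray alone.

How it is judged:
By the outcome, as a careful person would: the job done as asked, in the order asked, and still so for the second after the job is handed in, with the robot touching nothing.
It also fails if it takes over 72 s, if anything falls off the work surface, if the arm or the gripper's body presses on something with over 40 N, if the wrist force passes 120 N, or if a joint passes its speed limit or range.

## Working session

There is one attempt and no reset: what is moved stays moved. The work goes in short steps, Python scripts to look and compute and a tool call to move; the robot and the scene stay as the last step left them, time stands still between calls to the robot, and variables do not carry over. Pictures are saved under pics/ and viewed, at most 10 in all, crops included, and the job is handed in when it is done.

Besides the shell and the picture viewer there is one more tool, called after ">>>" in YAML: its name, and indented under it one key for each argument. step_arm: Moves the arm, as the interface text tells. Its arguments: {"type":"object","properties":{"motion":{"type":"array"},"newtons":{"type":"number"}},"required":["motion"]}

```bash
mkdir -p pics
cat > h.py <<'E'
import numpy as np, cv2
from rig import manip
from scipy.spatial.transform import Rotation as R
def grab(n,save=None):
    im=manip.camera(n)
    if save: cv2.imwrite('pics/'+save,im[:,:,::-1])
    return im
def ray(n,u,v,st=None):
    i=manip.camera_info(n)
    d=np.array([(u-i['cx'])/i['fx'],(v-i['cy'])/i['fy'],1])
    if n=='wrist':
        st=st or manip.get_state()
        w,x,y,z=st['eef_rot'];T=np.eye(4);T[:3,:3]=R.from_quat([x,y,z,w]).as_matrix();T[:3,3]=st['ee_pos']
        M=T@np.array(i['tool_from_camera'])
    else: M=np.linalg.inv(np.array(i['camera_from_world']))
    return M[:3,3],M[:3,:3]@d
def onz(n,u,v,z,st=None):
    o,d=ray(n,u,v,st); return o+d*(z-o[2])/d[2]
def proj(n,p):
    i=manip.camera_info(n);c=np.array(i['camera_from_world'])@np.append(p,1)
    return c[0]/c[2]*i['fx']+i['cx'],c[1]/c[2]*i['fy']+i['cy']
E
python3 - <<'E'
from h import *
a=grab('top','top0.png');b=grab('side','side0.png')
s=manip.get_state();print(s);print(manip.tcp_to_grasp)
for n in('top','side','wrist'):print(n,manip.camera_info(n))
E
```

```text
{'clock': 0.1, 'joint_positions': array([-1.35322739,  0.53710275, -0.00444479,  1.53873771,  0.00260083,
        1.06730184, -0.07119976]), 'qd': array([-0.00156995, -0.00199403,  0.00133012, -0.00285448,  0.00099921,
       -0.00053871, -0.00042069]), 'tau': array([ 1.87684040e-03, -5.84568322e+01,  1.05144069e+00, -2.59778345e+01,
        1.26075986e-02,  4.60793424e-03, -2.27418195e-05]), 'ee_pos': array([0.18183873, 0.62347176, 0.23050692]), 'eef_rot': array([-5.35074836e-05,  1.41370453e-01,  9.89956463e-01, -7.70078854e-04]), 'wrist_force': array([-0.1986666 ,  0.2055746 ,  0.28968466]), 'ft_torque': array([-0.02143247, -0.05761666,  0.0632026 ]), 'grasp_force': 0.0, 'width': 0.08517319814381694}
-0.0187
top {'fx': 484.8018231807835, 'fy': 484.8018231807835, 'cx': 256.15504367592644, 'cy': 185.30500391694187, 'camera_from_world': array([[ 2.06915928e-02, -9.99785667e-01,  6.91914839e-04,
         9.63616818e-02],
       [-9.75292211e-01, -2.03369161e-02, -2.19980712e-01,
         5.53606664e-01],
       [ 2.19947635e-01,  3.87693217e-03, -9.75503976e-01,
         1.65956418e+0
[... 234 characters left out ...]
5924, -0.73208297, -0.01458882, -0.29671151],
       [-0.46564461, -0.41764257, -0.78022419,  0.37275462],
       [ 0.56509593,  0.5381721 , -0.62532982,  0.87351747],
       [ 0.        ,  0.        ,  0.        ,  1.        ]])}
wrist {'fx': 322.6166766909075, 'fy': 322.6166766909075, 'cx': 257.6658750798442, 'cy': 190.66608704708455, 'tool_from_camera': array([[-1.49235395e-03, -9.61441271e-01, -2.75006282e-01,
         6.96143022e-02],
       [ 9.99998827e-01, -1.33982145e-03, -7.42501425e-04,
        -4.31254159e-04],
       [ 3.45412198e-04, -2.75007068e-01,  9.61442143e-01,
        -1.43453654e-01],
       [ 0.00000000e+00,  0.00000000e+00,  0.00000000e+00,
         1.00000000e+00]])}
```

View pics/top0.png

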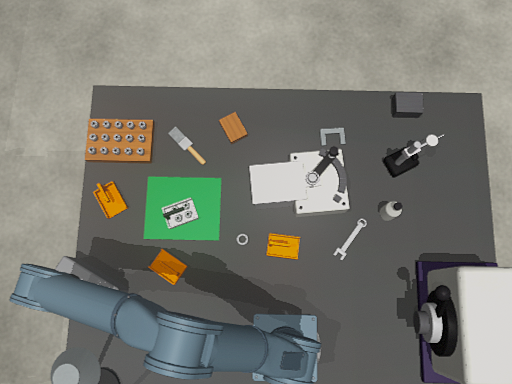

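View pics/side0.png

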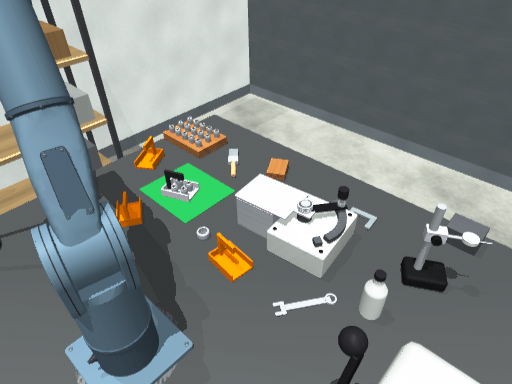

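The top view shows the white housing at about (320,182), the pivot cap at (312,178), the knob at (333,152), and the tray on the green mat at (180,213). The orange look-alikes lie around them. I'll zoom in next.

Run:
```python
import cv2
a=cv2.imread('pics/top0.png');b=cv2.imread('pics/side0.png')
c=cv2.resize(a[110:260,150:360],(798,570),interpolation=cv2.INTER_CUBIC);cv2.imwrite('pics/topc.png',c)
c=cv2.resize(b[150:290,140:360],(792,504),interpolation=cv2.INTER_CUBIC);cv2.imwrite('pics/sidec.png',c)
```

```text
(no output)
```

View pics/topc.png

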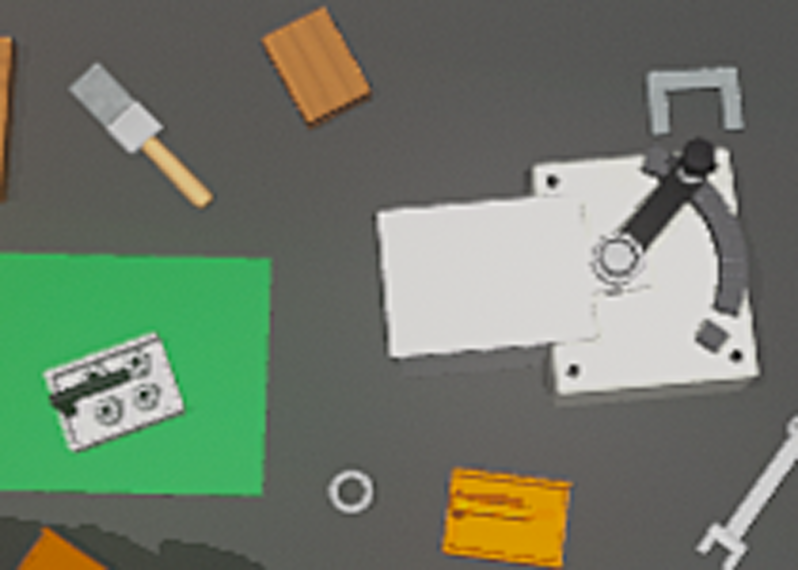

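View pics/sidec.png

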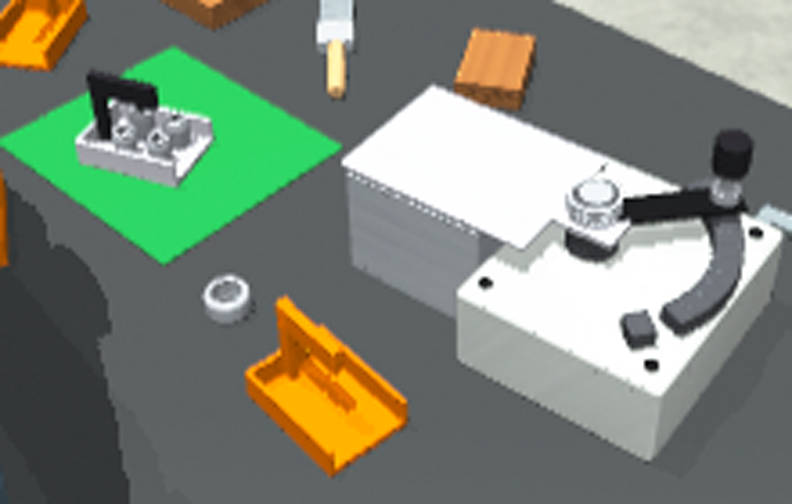

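```bash
cat >> h.py <<'E'
T=lambda x,y:(150+x/3.8,110+y/3.8)
S=lambda x,y:(140+x/3.6,150+y/3.6)
def tri(p,q):
    (o,d),(o2,d2)=ray('top',*p),ray('side',*q)
    A=np.c_[d,-d2];t=np.linalg.lstsq(A,o2-o,rcond=None)[0]
    a,b=o+d*t[0],o2+d2*t[1];return (a+b)/2,np.linalg.norm(a-b)
E
python3 - <<'E'
from h import *
np.set_printoptions(precision=4,suppress=True)
P=[onz('top',*T(*p),.119) for p in[(378,212),(392,357),(597,338)]]
H=[onz('top',*T(*p),.084) for p in[(532,165),(727,150),(757,375),(558,392)]]
print('plate',P);print('house',H,[np.linalg.norm(H[i]-H[i-1]) for i in range(4)])
ang=lambda d:np.arctan2(d[1],d[0])
print('yaw',ang(H[0]-H[3]),ang(H[1]-H[2]),ang(P[0]-P[1]),ang(P[1]-P[2])-np.pi/2,ang(H[0]-H[1])-np.pi/2)
for z in(.12,.13,.14):print('piv',z,onz('top',*T(619,257),z),onz('side',*S(595,190),z))
print('knob',onz('top',*T(699,155),.18),onz('side',*S(733,142),.18),tri(T(699,155),S(733,142)))
print('fin',onz('top',*T(57,402),.088),onz('top',*T(145,374),.088),'tray',[onz('top',*T(*p),.030) for p in[(44,374),(155,333),(184,410),(74,450)]])
print('finside',tri(T(57,402),S(92,72)),tri(T(145,374),S(155,84)))
E
```

```text
plate [array([0.6073, 0.1322, 0.119 ]), array([0.4734, 0.1165, 0.119 ]), array([ 0.4945, -0.067 ,  0.119 ])]
house [array([ 0.6651, -0.0102,  0.084 ]), array([ 0.6836, -0.1929,  0.084 ]), array([ 0.4701, -0.2164,  0.084 ]), array([ 0.4506, -0.035 ,  0.084 ])] [np.float64(0.21592364707507883), np.float64(0.18364652448803354), np.float64(0.2147718165858833), np.float64(0.18247203627059314)]
yaw 0.11513530927090057 0.109727460376763 0.1167605579529539 0.11474898292316715 0.10066617107773279
piv 0.12 [ 0.5694 -0.0869  0.12  ] [ 0.5868 -0.0675  0.12  ]
piv 0.13 [ 0.567  -0.0858  0.13  ] [ 0.5769 -0.074   0.13  ]
piv 0.14 [ 0.5645 -0.0846  0.14  ] [ 0.567  -0.0805  0.14  ]
knob [ 0.6489 -0.151   0.18  ] [ 0.6465 -0.1521  0.18  ] (array([ 0.6493, -0.1511,  0.178 ]), np.float64(0.0007028841330464383))
fin [0.4314 0.4195 0.088 ] [0.4587 0.3411 0.088 ] tray [array([0.4668, 0.4445, 0.03  ]), array([0.5083, 0.342 , 0.03  ]), array([0.4353, 0.3112, 0.03  ]), array([0.3955, 0.412 , 0.03  ])]
finside (array([0.4314, 0.4186, 0.0911]), np.float64(0.001309009588464077)) (array([0.4533, 0.3402, 0.1039]), np.float64(0.00618587157659144))
```

```bash
cat >> h.py <<'E'
np.set_printoptions(precision=3,suppress=True)
def rot(st):
    w,x,y,z=st['eef_rot'];return R.from_quat([x,y,z,w])
def to(p,Rt=None,turnfirst=0):
    "shift in tool units (60mm) and turn (10deg) from the present pose to p,Rt"
    s=manip.get_state();r=rot(s);d=np.array(p)-s['ee_pos']
    print('shift',r.inv().apply(d)/.06,'dist/60mm',np.linalg.norm(d)/.06)
    if Rt is not None: print('turn',(r.inv()*Rt).as_rotvec()/np.radians(10),'shift after turn',Rt.inv().apply(d)/.06)
def down(a): # tool z down, tool y at azimuth a
    y=np.array([np.cos(a),np.sin(a),0]);z=np.array([0,0,-1.]);return R.from_matrix(np.c_[np.cross(y,z),y,z])
E
python3 -c "
from h import *
to([.648,-.151,.231],down(.898))"
```

```text
shift [-11.072 -10.217   0.009] dist/60mm 15.065717898513803
turn [-0.009  0.002  2.229] shift after turn [-14.12   -5.253  -0.008]
```

>>> step_arm:
  motion:
    - {"turn":[0,0,0],"xyz":[-0.69,-0.64,0],"claw":1}
    - {"turn":[0,0,0],"xyz":[-0.69,-0.64,0],"claw":1}
    - {"turn":[0,0,0],"xyz":[-0.69,-0.64,0],"claw":1}
    - {"turn":[0,0,0],"xyz":[-0.69,-0.64,0],"claw":1}
    - {"turn":[0,0,0],"xyz":[-0.69,-0.64,0],"claw":1}
    - {"turn":[0,0,0],"xyz":[-0.69,-0.64,0],"claw":1}
    - {"turn":[0,0,0],"xyz":[-0.69,-0.64,0],"claw":1}
    - {"turn":[0,0,0],"xyz":[-0.69,-0.64,0],"claw":1}
    - {"turn":[0,0,0],"xyz":[-0.69,-0.64,0],"claw":1}
    - {"turn":[0,0,0],"xyz":[-0.69,-0.64,0],"claw":1}

```text
clock: 1.35
ee_pos: [0.4724, 0.1378, 0.2312]
eef_rot: [-0.0, 0.141, 0.99, 0.0]
wrist_force: [0.6, 0.3, -0.3]
width: 0.0853
grasp_force: 0.0
```

>>> step_arm:
  motion:
    - {"turn":[0,0,0],"xyz":[-0.69,-0.64,0],"claw":1}
    - {"turn":[0,0,0],"xyz":[-0.69,-0.64,0],"claw":1}
    - {"turn":[0,0,0],"xyz":[-0.69,-0.64,0],"claw":1}
    - {"turn":[0,0,0],"xyz":[-0.69,-0.64,0],"claw":1}
    - {"turn":[0,0,0],"xyz":[-0.69,-0.64,0],"claw":1}
    - {"turn":[0,0,0],"xyz":[-0.69,-0.64,0],"claw":1}
    - {"turn":[0,0,0.75],"xyz":[0,0,0],"claw":1}
    - {"turn":[0,0,0.75],"xyz":[0,0,0],"claw":1}
    - {"turn":[0,0,0.75],"xyz":[0,0,0],"claw":1}
    - {"turn":[0,0,0],"xyz":[0,0,0],"claw":1}

```text
clock: 2.6
ee_pos: [0.6456, -0.151, 0.2308]
eef_rot: [-0.0, 0.331, 0.944, -0.0]
wrist_force: [-0.1, 0.5, 0.4]
width: 0.0853
grasp_force: 0.0
```

```bash
python3 -c "
from h import *
s=manip.get_state();print(s['clock'],s['ee_pos'],s['joint_positions'])
to([.648,-.151,.147],down(.898))
im=grab('wrist','w1.png')
i=manip.camera_info('wrist');T=np.eye(4);T[:3,:3]=rot(s).as_matrix();T[:3,3]=s['ee_pos']
c=np.linalg.inv(T@np.array(i['tool_from_camera']))
for p in([.648,-.151,.18],[.5635,-.0835,.14],[.5484,.0507,.119]):
  q=c@np.append(p,1);print(p,q[0]/q[2]*i['fx']+i['cx'],q[1]/q[2]*i['fy']+i['cy'])
"
```

```text
2.6 [ 0.646 -0.151  0.231] [-0.108  0.586  0.408  1.518 -0.25   1.09   1.251]
shift [-0.031  0.026  1.396] dist/60mm 1.3967079866574337
turn [-0.004 -0.004 -0.013] shift after turn [-0.03   0.025  1.396]
[0.648, -0.151, 0.18] 260.8819326388161 214.33166358721587
[0.5635, -0.0835, 0.14] 260.3978673770324 40.948669957290434
[0.5484, 0.0507, 0.119] 407.48520500053286 -114.60138400851679
```

View pics/w1.png

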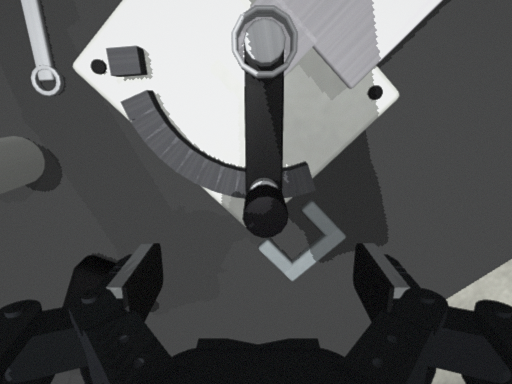

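The knob is at (265,217), within about 2 mm of my estimate, with the pivot cap at (265,40). Descending and gripping.

>>> step_arm:
  motion:
    - {"turn":[0,0,0],"xyz":[-0.06,0.06,0.5],"claw":1}
    - {"turn":[0,0,0],"xyz":[0,0,0.5],"claw":1}
    - {"turn":[0,0,0],"xyz":[0,0,0.38],"claw":1}
    - {"turn":[0,0,0],"xyz":[0,0,0],"claw":0.2}
    - {"turn":[0,0,0],"xyz":[0,0,0],"claw":0}
    - {"turn":[0,0,0],"xyz":[0,0,0],"claw":0}
    - {"turn":[0,0,0],"xyz":[0,0,0],"claw":0}
    - {"turn":[0,0,0],"xyz":[0,0,0],"claw":0}
  newtons: 70

```text
clock: 3.65
ee_pos: [0.6522, -0.1504, 0.1496]
eef_rot: [0.001, 0.331, 0.943, 0.0]
wrist_force: [2.8, 1.2, 1.4]
width: 0.0283
grasp_force: 68.9
```

```bash
python3 -c "
from h import *
s=manip.get_state();print(s)
c=np.array([.5635,-.0835,0])
d=rot(s).inv().apply(c-s['ee_pos']);print('pivot in tool mm',d*1000)
"
```

```text
{'clock': 3.65, 'joint_positions': array([-0.088,  0.682,  0.375,  1.566, -0.289,  0.946,  1.276]), 'qd': array([ 0.   ,  0.002, -0.   ,  0.001, -0.001, -0.004, -0.   ]), 'tau': array([  1.153, -58.956,   8.783, -20.74 ,   0.429,   0.714,  -0.115]), 'ee_pos': array([ 0.652, -0.15 ,  0.15 ]), 'eef_rot': array([0.001, 0.331, 0.943, 0.   ]), 'wrist_force': array([2.822, 1.163, 1.407]), 'ft_torque': array([ 0.171, -0.569,  0.015]), 'grasp_force': 68.8597047328949, 'width': 0.028287336925293016}
pivot in tool mm [111.44   -3.515 149.303]
```

>>> step_arm:
  motion:
    - {"turn":[0,0,0.5],"xyz":[0.007,-0.16,0],"claw":0}
    - {"turn":[0,0,0.5],"xyz":[0.007,-0.16,0],"claw":0}
    - {"turn":[0,0,0.5],"xyz":[0.007,-0.16,0],"claw":0}
    - {"turn":[0,0,0.5],"xyz":[0.007,-0.16,0],"claw":0}
    - {"turn":[0,0,0.5],"xyz":[0.007,-0.16,0],"claw":0}
    - {"turn":[0,0,0.5],"xyz":[0.007,-0.16,0],"claw":0}

```text
clock: 4.4
ee_pos: [0.6061, -0.1846, 0.1493]
eef_rot: [0.001, 0.565, 0.825, 0.0]
wrist_force: [3.7, 0.8, 2.3]
width: 0.0286
grasp_force: 68.8
```

```bash
cat > g.py <<'E'
from h import *
s=manip.get_state();c=np.array([.5635,-.0835,0]);r=rot(s)
print(s['clock'],s['ee_pos'],'tool force',r.inv().apply(s['wrist_force']),s['width'],s['grasp_force'])
v=s['ee_pos']-c;print('R',np.hypot(*v[:2]),'gate',.112-.785-np.arctan2(v[1],v[0]),'pivot in tool mm',r.inv().apply(-v)*1000,'joints',s['joint_positions'])
E
python3 g.py
```

```text
4.4 [ 0.606 -0.185  0.149] tool force [-0.537  3.725 -2.291] 0.028598769157232293 68.84319305419922
R 0.10970740981455172 gate 0.4987973132807657 pivot in tool mm [109.915  -3.613 149.079] joints [-0.127  0.65   0.511  1.675 -0.383  0.914  0.903]
```

>>> step_arm:
  motion:
    - {"turn":[0,0,0.5],"xyz":[0.007,-0.16,0],"claw":0}
    - {"turn":[0,0,0.5],"xyz":[0.007,-0.16,0],"claw":0}
    - {"turn":[0,0,0.5],"xyz":[0.007,-0.16,0],"claw":0}
    - {"turn":[0,0,0.5],"xyz":[0.007,-0.16,0],"claw":0}
    - {"turn":[0,0,0.5],"xyz":[0.007,-0.16,0],"claw":0}
    - {"turn":[0,0,0.5],"xyz":[0.007,-0.16,0],"claw":0}
    - {"turn":[0,0,0.5],"xyz":[0.007,-0.16,0],"claw":0}
    - {"turn":[0,0,0.5],"xyz":[0.007,-0.16,0],"claw":0}

```text
clock: 5.4
ee_pos: [0.5309, -0.1868, 0.1492]
eef_rot: [0.002, 0.813, 0.582, 0.001]
wrist_force: [3.1, -1.9, 0.3]
width: 0.0281
grasp_force: 68.9
```

```bash
python3 g.py
```

```text
5.4 [ 0.531 -0.187  0.149] tool force [-0.751  3.541 -0.272] 0.028147771432660413 68.86741161346436
R 0.10837319388619379 gate 1.2036951119027606 pivot in tool mm [108.513  -2.931 149.118] joints [-0.261  0.589  0.707  1.874 -0.496  0.858  0.368]
```

```bash
python3 -c "
from h import *
a=grab('top')[110:260,150:360];b=grab('side')[150:290,140:360]
f=lambda x:cv2.resize(x,(400,300),interpolation=cv2.INTER_CUBIC)
cv2.imwrite('pics/m2.png',np.hstack([f(a),f(b)])[:,:,::-1])"
```

```text
(no output)
```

View pics/m2.png

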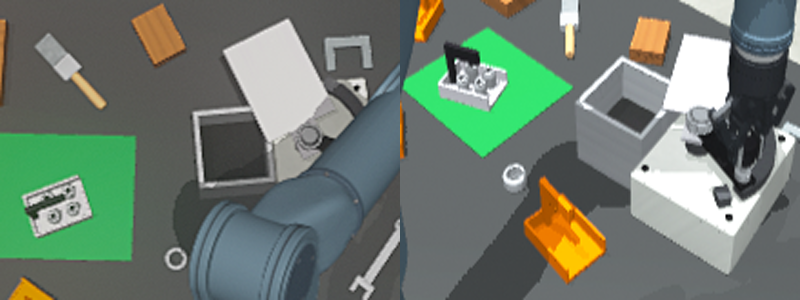

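>>> step_arm:
  motion:
    - {"turn":[0,0,0.28],"xyz":[0.002,-0.09,0],"claw":0}
    - {"turn":[0,0,0],"xyz":[0,0,0],"claw":0}
    - {"turn":[0,0,0],"xyz":[0,0,0.05],"claw":0}
    - {"turn":[0,0,0],"xyz":[0,0,0.05],"claw":0}
    - {"turn":[0,0,0],"xyz":[0,0,0],"claw":0}
  newtons: 100

```text
clock: 6.12
ee_pos: [0.5264, -0.1853, 0.1465]
eef_rot: [0.001, 0.826, 0.564, 0.002]
wrist_force: [-5.7, 3.2, 37.8]
width: 0.0276
grasp_force: 103.5
```

```bash
python3 g.py
```

```text
6.125 [ 0.526 -0.185  0.146] tool force [  1.002  -6.346 -37.848] 0.027601209281163705 103.45539093017578
R 0.10833969503086414 gate 1.247403549356581 pivot in tool mm [107.998  -3.058 146.682] joints [-0.268  0.589  0.717  1.889 -0.51   0.851  0.337]
```

>>> step_arm:
  motion:
    - {"turn":[0,0,0],"xyz":[0,0,-0.027],"claw":0}
    - {"turn":[0,0,0.23],"xyz":[0.001,-0.073,0],"claw":0}
    - {"turn":[0,0,0],"xyz":[0,0,0],"claw":0}

```text
clock: 6.5
ee_pos: [0.5226, -0.1837, 0.1463]
eef_rot: [0.002, 0.837, 0.547, 0.001]
wrist_force: [2.5, -1.7, 14.0]
width: 0.0276
grasp_force: 100.2
```

>>> step_arm:
  motion:
    - {"turn":[0,0,0.23],"xyz":[0.001,-0.073,0],"claw":0}
    - {"turn":[0,0,0],"xyz":[0,0,0],"claw":0}

```text
clock: 6.75
ee_pos: [0.5175, -0.1815, 0.1446]
eef_rot: [0.001, 0.849, 0.529, 0.001]
wrist_force: [4.8, -3.6, 2.4]
width: 0.0278
grasp_force: 98.9
```

The force fell to 2.4 N and the knob dropped 1.7 mm, so the foot is in the notch. Pushing it down.

>>> step_arm:
  motion:
    - {"turn":[0,0,0],"xyz":[0,0,0.05],"claw":0}
    - {"turn":[0,0,0],"xyz":[0,0,0.06],"claw":0}
    - {"turn":[0,0,0],"xyz":[0,0,0.05],"claw":0}
    - {"turn":[0,0,0],"xyz":[0,0,0],"claw":0}

```text
clock: 7.25
ee_pos: [0.5189, -0.1822, 0.1371]
eef_rot: [0.002, 0.848, 0.53, 0.002]
wrist_force: [-0.1, -0.5, 23.4]
width: 0.0278
grasp_force: 101.5
```

```bash
python3 g.py
```

```text
7.25 [ 0.519 -0.182  0.137] tool force [ -0.438   0.261 -23.39 ] 0.027802963584680814 101.464022397995
R 0.10829306858185538 gate 1.3222999390445498 pivot in tool mm [108.16   -3.81  137.177] joints [-0.284  0.596  0.73   1.917 -0.534  0.826  0.279]
```

>>> step_arm:
  motion:
    - {"turn":[0,0,0],"xyz":[0,0,0.02],"claw":0}
    - {"turn":[0,0,0],"xyz":[0,0,-0.05],"claw":0}
    - {"turn":[0,0,-0.15],"xyz":[0,0.05,0],"claw":0}
    - {"turn":[0,0,-0.15],"xyz":[0,0.05,0],"claw":0}
    - {"turn":[0,0,0],"xyz":[0,0,0],"claw":0}

```text
clock: 7.88
ee_pos: [0.5218, -0.1834, 0.1372]
eef_rot: [-0.001, 0.835, 0.551, 0.0]
wrist_force: [-2.5, 0.5, 16.1]
width: 0.0277
grasp_force: 101.0
```

```bash
python3 g.py
```

```text
7.875 [ 0.522 -0.183  0.137] tool force [ -0.462  -2.52  -16.055] 0.027657835248379798 101.04534387588501
R 0.1082631243979563 gate 1.2932838823553654 pivot in tool mm [108.075  -0.823 137.369] joints [-0.27   0.599  0.715  1.903 -0.524  0.835  0.319]
```

>>> step_arm:
  motion:
    - {"turn":[0,0,-0.15],"xyz":[0,0.05,0],"claw":0}
    - {"turn":[0,0,0],"xyz":[0,0,0],"claw":0}

```text
clock: 8.12
ee_pos: [0.5221, -0.1836, 0.1371]
eef_rot: [-0.003, 0.828, 0.56, -0.0]
wrist_force: [-10.2, 5.1, 25.5]
width: 0.0278
grasp_force: 102.3
```

```bash
python3 g.py
```

```text
8.125 [ 0.522 -0.184  0.137] tool force [  0.982 -11.544 -25.452] 0.027770704762335625 102.25674748420715
R 0.10829016613893498 gate 1.289772954701634 pivot in tool mm [107.819   1.945 137.493] joints [-0.262  0.6    0.708  1.898 -0.52   0.841  0.338]
```

It is blocked against the notch wall at 1.29, so the gate is latched. Easing off, releasing and rising.

>>> step_arm:
  motion:
    - {"turn":[0,0,0.1],"xyz":[0,-0.05,-0.015],"claw":0}
    - {"turn":[0,0,0],"xyz":[0,0,0],"claw":0.5}
    - {"turn":[0,0,0],"xyz":[0,0,0],"claw":0.8}
    - {"turn":[0,0,0],"xyz":[0,0,0],"claw":0.8}
    - {"turn":[0,0,0],"xyz":[0,0,0],"claw":0.8}
    - {"turn":[0,0,0],"xyz":[0,0,-0.4],"claw":0.8}
    - {"turn":[0,0,0],"xyz":[0,0,-0.8],"claw":1}
    - {"turn":[0,0,0],"xyz":[0,0,-0.8],"claw":1}

```text
clock: 9.12
ee_pos: [0.5215, -0.1833, 0.2583]
eef_rot: [-0.0, 0.832, 0.554, -0.0]
wrist_force: [1.1, -0.3, 0.0]
width: 0.0853
grasp_force: 0.0
```

```bash
python3 g.py; python3 -c "
from h import *
A=1.945
c=np.array([.4515,.3774]);u=np.array([np.cos(A),np.sin(A)])
g=c+.005*u;print(g)
to([*g,.25],down(A+np.pi/2-np.pi));to([*g,.25],down(A+np.pi/2))
"
```

```text
9.125 [ 0.522 -0.183  0.258] tool force [ 0.176  1.078 -0.035] 0.08533691037550857 0.0
R 0.10827984517494402 gate 1.2961265970402882 pivot in tool mm [108.389   0.553 258.254] joints [-0.373  0.441  0.839  1.805 -0.371  1.063  0.208]
[0.45  0.382]
shift [ 8.234 -4.735  0.139] dist/60mm 9.4993604924718
turn [-0.006  0.    -4.41 ] shift after turn [9.208 2.33  0.138]
shift [ 8.234 -4.735  0.139] dist/60mm 9.4993604924718
turn [ 0.     0.008 13.59 ] shift after turn [-9.208 -2.33   0.138]
```

>>> step_arm:
  motion:
    - {"turn":[1,0,0],"xyz":[0,0,0],"claw":1}
    - {"turn":[1,0,0],"xyz":[0,0,0],"claw":1}
    - {"turn":[1,0,0],"xyz":[0,0,0],"claw":1}
    - {"turn":[0,0,0],"xyz":[0,0,0],"claw":1}

```text
clock: 9.62
ee_pos: [0.5222, -0.1837, 0.2537]
eef_rot: [-0.217, 0.803, 0.535, -0.146]
wrist_force: [-0.5, 0.2, 0.1]
width: 0.0854
grasp_force: 0.0
```

```bash
cat > fk.py <<'E'
from h import *
from scipy.optimize import least_squares
# in-plane axes at q=0, arm straight up, x=forward: (dir, sign) z,y,z,y,z,y,z ; unit signs fitted by discrete choice
def fk(q,p,sg):
    d1,L1,a3,L2,a5,L3,a6,tz=p
    Rz=lambda a:R.from_rotvec([0,0,a]);Ry=lambda a:R.from_rotvec([0,a,0])
    r=Rz(sg[0]*q[0]);t=np.array([0,0,d1])
    r=r*Ry(q[1]);r=r*Rz(sg[1]*q[2]);t=t+r.apply([a3,0,L1])
    r=r*Ry(q[3]);t=t+r.apply([-a3+a5*0,0,0]);r=r*Rz(sg[2]*q[4]);t=t+r.apply([a5,0,L2])
    r=r*Ry(q[5]);t=t+r.apply([a6,0,L3]);r=r*Rz(sg[3]*q[6]+tz)
    return t,r
E
python3 - <<'E'
from fk import *
import itertools
s=manip.get_state();print(s['joint_positions'],s['ee_pos'],rot(s).as_matrix())
D=[([-1.35322739,.53710275,-.00444479,1.53873771,.00260083,1.06730184,-.07119976],[.18183873,.62347176,.23050692],[0,.14137,.98996,-.0008]),
([-.108,.586,.408,1.518,-.25,1.09,1.251],[.646,-.151,.231],[0,.331,.944,0]),
([-.088,.682,.375,1.566,-.289,.946,1.276],[.652,-.150,.150],[.001,.331,.943,0]),
([-.127,.65,.511,1.675,-.383,.914,.903],[.606,-.185,.149],[.001,.565,.825,0]),
([-.261,.589,.707,1.874,-.496,.858,.368],[.531,-.187,.149],[.002,.813,.582,.001]),
([-.284,.596,.73,1.917,-.534,.826,.279],[.519,-.182,.137],[.002,.848,.53,.002]),
([-.373,.441,.839,1.805,-.371,1.063,.208],[.522,-.183,.258],[0,.832,.554,0]),
(s['joint_positions'],s['ee_pos'],s['eef_rot'])]
best=None
for sg in itertools.product([1,-1],repeat=4):
  for tz in(0,1.571,3.14,-1.57):
    def f(p):
        o=[]
        for q,x,w in D:
            t,r=fk(q,p,sg);rr=R.from_quat([w[1],w[2],w[3],w[0]])
            o+=list(t-x)+list(.3*(r.inv()*rr).as_rotvec())
        return o
    z=least_squares(f,[.3,.35,.05,.35,.05,.25,.05,tz])
    if best is None or z.cost<best[0]:best=(z.cost,sg,z.x,z.fun)
print(best[:3],np.abs(best[3]).max());print(np.reshape(best[3],(-1,6)))
import json;json.dump([list(best[1]),list(best[2])],open('fk.json','w'))
E
```

```text
[-0.128  0.795  0.735  1.368 -0.407  1.696  0.247] [ 0.522 -0.184  0.254] [[ 0.385  0.797 -0.466]
 [ 0.923 -0.333  0.192]
 [-0.002 -0.504 -0.863]]
(np.float64(0.0016840330368836354), (-1, -1, -1, -1), array([ 0.365,  0.415,  0.002,  0.458, -0.036,  0.296, -0.022,  1.571])) 0.04270064684860295
[[-0.043  0.016  0.006  0.    -0.    -0.   ]
 [ 0.001  0.021  0.005 -0.    -0.    -0.   ]
 [-0.002  0.019  0.004  0.     0.     0.   ]
 [-0.002  0.009  0.002  0.001  0.     0.   ]
 [-0.003 -0.007 -0.005 -0.     0.     0.   ]
 [-0.005 -0.011 -0.006 -0.     0.    -0.   ]
 [ 0.007 -0.003 -0.004 -0.     0.     0.   ]
 [-0.001  0.001 -0.003 -0.    -0.    -0.   ]]
```

```bash
cat > fk.py <<'E'
from h import *
import json,os
D=[([-1.35322739,.53710275,-.00444479,1.53873771,.00260083,1.06730184,-.07119976],[.18183873,.62347176,.23050692]),
([-.108,.586,.408,1.518,-.25,1.09,1.251],[.646,-.151,.231]),
([-.088,.682,.375,1.566,-.289,.946,1.276],[.652,-.150,.150]),
([-.127,.65,.511,1.675,-.383,.914,.903],[.606,-.185,.149]),
([-.261,.589,.707,1.874,-.496,.858,.368],[.531,-.187,.149]),
([-.284,.596,.73,1.917,-.534,.826,.279],[.519,-.182,.137]),
([-.373,.441,.839,1.805,-.371,1.063,.208],[.522,-.183,.258]),
([-.128,.795,.735,1.368,-.407,1.696,.247],[.5222,-.1837,.2537])]
def chain(q):
    Rz=lambda a:R.from_rotvec([0,0,-a]);Ry=lambda a:R.from_rotvec([0,a,0])
    r=[R.identity(),Rz(q[0])]
    for i,f in enumerate([Ry,Rz,Ry,Rz,Ry,Rz]): r.append(r[-1]*f(q[i+1]))
    return [x.as_matrix() for x in r],r[-1]*R.from_rotvec([0,0,np.pi/2])
def row(q):
    m,_=chain(q)
    # d1 z | r1 y | r3 xyz (upper arm) | r5 xyz (forearm) | r6 xyz (hand)
    return np.c_[m[0][:,2:],m[1][:,:2],m[3],m[5],m[6]]
def fit():
    A=np.vstack([row(q) for q,_ in D]);b=np.hstack([x for _,x in D])
    p0=np.array([.36,0,0,0,0,.42,0,0,.43,0,0,.28])
    l=.003
    return p0+np.linalg.solve(A.T@A+l**2*np.eye(12),A.T@(b-A@p0)),A,b
P,A_,b_=fit()
def fk(q): return row(q)@P,chain(q)[1]
LO=np.array([-2.7,-.37,-1.27,.24,-1.31,.19,-2.76])+.05;HI=np.array([2.7,2.16,1.26,2.4,4.45,1.91,2.76])-.05
from scipy.optimize import least_squares
def ik(p,Rt,q0):
    f=lambda q:np.r_[(fk(q)[0]-p)*5,(Rt.inv()*fk(q)[1]).as_rotvec(),.003*(q-q0)]
    z=least_squares(f,np.clip(q0,LO+.001,HI-.001),bounds=(LO,HI));t,r=fk(z.x)
    return z.x,np.linalg.norm(t-p),(Rt.inv()*r).magnitude()
E
python3 -c "
from fk import *
print(P,np.abs(A_@P-b_).max());print((A_@P-b_).reshape(-1,3)*1000)"
```

```text
[ 0.35   0.002 -0.025 -0.    -0.02   0.501 -0.    -0.     0.446  0.
 -0.     0.334] 0.000598191944576193
[[-0.027  0.064  0.053]
 [-0.312 -0.169  0.195]
 [-0.007 -0.295 -0.526]
 [ 0.356  0.598  0.46 ]
 [ 0.095  0.38  -0.031]
 [-0.236 -0.447  0.038]
 [ 0.093 -0.047 -0.202]
 [-0.023 -0.067  0.012]]
```

```bash
cat > tip.py <<'E'
from fk import *
M=np.array([.5484,.0507]);LT=np.array([-.06,0,.046])
def pose(h,th,off=.025,z=.145):
    u=np.array([np.cos(h),np.sin(h),0]);Z=np.array([0,0,1.])
    tx=u*np.cos(th)+Z*np.sin(th);tz=-(Z*np.cos(th)-u*np.sin(th));Rt=R.from_matrix(np.c_[tx,np.cross(tz,tx),tz])
    return np.r_[M+off*u[:2],z]-Rt.apply(LT),Rt
E
python3 - <<'E'
from tip import *
rng=np.random.default_rng(0)
for hd in range(-180,180,20):
    h=np.radians(hd);o=[]
    best=None
    for q0 in [np.array([-.1,.5,.1,1.7,0,1,0.])]+[rng.uniform(LO,HI) for _ in range(6)]:
        p,Rt=pose(h,0);q,e,a=ik(p,Rt,q0)
        if e>.004 or a>.02: continue
        for th in np.radians(np.arange(10,101,10)):
            p,Rt=pose(h,th);q2,e,a=ik(p,Rt,q)
            if e>.004 or a>.02 or np.abs(q2-q).max()>.6:break
            q=q2;T_=th
        else:T_=th
        if best is None or T_>best[0]:best=(T_,q)
    print(hd,best and (np.degrees(best[0]),best[1]))
E
```

```text
-180 (np.float64(40.0), array([ 0.007,  0.769, -0.231,  1.37 ,  0.021,  1.703,  1.348]))
-160 (np.float64(40.0), array([-0.07 ,  0.764, -0.241,  1.382,  0.195,  1.717,  1.571]))
-140 (np.float64(50.0), array([-0.187,  0.859, -0.242,  1.303,  0.402,  1.86 ,  1.776]))
-120 (np.float64(70.0), array([-0.707,  1.057,  0.413,  1.263,  0.366,  1.86 ,  2.237]))
-100 (np.float64(100.0), array([-0.983,  1.366,  0.599,  1.31 ,  0.581,  1.86 ,  2.338]))
-80 (np.float64(100.0), array([-0.858,  1.167,  0.133,  1.599,  1.007,  1.86 ,  1.962]))
-60 (np.float64(29.999999999999996), array([-1.22 ,  0.718,  1.197,  1.993, -0.273,  0.662, -2.611]))
-40 (np.float64(40.0), array([-1.369,  0.67 ,  1.21 ,  2.177, -0.069,  0.307, -2.579]))
-20 (np.float64(29.999999999999996), array([-1.04 ,  0.412,  0.919,  2.138, -0.151,  0.296, -2.024]))
0 (np.float64(29.999999999999996), array([-0.817,  0.324,  0.714,  2.161, -0.519,  0.24 , -1.28 ]))
20 (np.float64(40.0), array([ 0.923,  0.54 , -1.22 ,  2.21 ,  1.55 ,  0.314, -2.71 ]))
40 (np.float64(40.0), array([ 1.007,  0.62 , -1.22 ,  2.134,  0.618,  0.24 , -1.407]))
60 (np.float64(100.0), array([ 1.164,  1.293, -0.75 ,  2.011, -1.168,  1.058,  1.356]))
80 (np.float64(100.0), array([ 0.794,  1.171, -0.414,  1.732, -1.095,  1.524,  1.162]))
100 (np.float64(100.0), array([ 0.653,  1.246, -0.404,  1.426, -0.9  ,  1.764,  0.944]))
120 (np.float64(100.0), array([ 0.77 ,  1.595, -1.109,  1.09 , -0.269,  1.86 ,  0.388]))
140 (np.float64(59.99999999999999), array([ 0.25 ,  0.952, -0.265,  1.245, -0.396,  1.818,  0.947]))
160 (np.float64(50.0), array([ 0.107,  0.882, -0.235,  1.254, -0.18 ,  1.817,  1.13 ]))
```

>>> step_arm:
  motion:
    - {"turn":[-1,0,0],"xyz":[0,0,0],"claw":1}
    - {"turn":[-1,0,0],"xyz":[0,0,0],"claw":1}
    - {"turn":[-1,0,0],"xyz":[0,0,0],"claw":1}
    - {"turn":[0,0,0],"xyz":[0.82,-0.47,0],"claw":1}
    - {"turn":[0,0,0],"xyz":[0.82,-0.47,0],"claw":1}
    - {"turn":[0,0,0],"xyz":[0.82,-0.47,0],"claw":1}
    - {"turn":[0,0,0],"xyz":[0.82,-0.47,0],"claw":1}
    - {"turn":[0,0,0],"xyz":[0.82,-0.47,0],"claw":1}
    - {"turn":[0,0,0],"xyz":[0.82,-0.47,0],"claw":1}
    - {"turn":[0,0,0],"xyz":[0.82,-0.47,0],"claw":1}

```text
clock: 10.88
ee_pos: [0.4715, 0.2121, 0.2582]
eef_rot: [-0.001, 0.832, 0.554, 0.002]
wrist_force: [0.7, -0.8, -0.6]
width: 0.0857
grasp_force: 0.0
```

>>> step_arm:
  motion:
    - {"turn":[0,0,0],"xyz":[0.82,-0.47,0],"claw":1}
    - {"turn":[0,0,0],"xyz":[0.82,-0.47,0],"claw":1}
    - {"turn":[0,0,0],"xyz":[0.82,-0.47,0],"claw":1}
    - {"turn":[0,0,-0.88],"xyz":[0,0,0],"claw":1}
    - {"turn":[0,0,-0.88],"xyz":[0,0,0],"claw":1}
    - {"turn":[0,0,-0.88],"xyz":[0,0,0],"claw":1}
    - {"turn":[0,0,-0.88],"xyz":[0,0,0],"claw":1}
    - {"turn":[0,0,-0.88],"xyz":[0,0,0],"claw":1}
    - {"turn":[0,0,0],"xyz":[0,0,0],"claw":1}

```text
clock: 12.0
ee_pos: [0.451, 0.3789, 0.2583]
eef_rot: [-0.0, 0.565, 0.825, 0.002]
wrist_force: [-0.6, 0.0, -0.3]
width: 0.0853
grasp_force: 0.0
```

```bash
python3 -c "
from h import *
s=manip.get_state();print(s['clock'],s['joint_positions']);A=1.945
c=np.array([.4515,.3774]);u=np.array([np.cos(A),np.sin(A)])
to([*(c+.005*u),.25],down(A-np.pi/2))
grab('wrist','w2.png')
i=manip.camera_info('wrist');T=np.eye(4);T[:3,:3]=rot(s).as_matrix();T[:3,3]=s['ee_pos']
k=np.linalg.inv(T@np.array(i['tool_from_camera']))
for l,z in((-.021,.088),(.052,.088),(.005,.088)):
  q=k@np.r_[c+l*u,z,1];print(q[0]/q[2]*i['fx']+i['cx'],q[1]/q[2]*i['fy']+i['cy'])
a=grab('top');cv2.imwrite('pics/top3.png',a[:,:,::-1])
"
```

```text
12.0 [-1.189  0.443  0.561  1.706 -0.266  1.065 -0.171]
shift [ 0.057 -0.002  0.139] dist/60mm 0.15035987332794276
turn [ 0.015 -0.012 -0.02 ] shift after turn [ 0.057 -0.001  0.139]
257.58095118312957 192.97019847203853
257.19765721244806 119.3504496456876
257.4499173032962 167.80235848770022
```

View pics/w2.png

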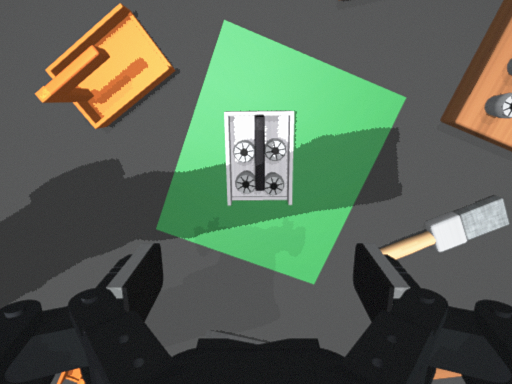

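The fin runs from (260,115) to (260,190), aligned with the tool and about 2 mm from prediction. Four collets are in the tray. Descending and gripping.

>>> step_arm:
  motion:
    - {"turn":[0,0,0],"xyz":[0.09,0.03,0.8],"claw":1}
    - {"turn":[0,0,0],"xyz":[0,0,0.9],"claw":1}
    - {"turn":[0,0,0],"xyz":[0,0,0.9],"claw":1}
    - {"turn":[0,0,0],"xyz":[0,0,0.5],"claw":1}
    - {"turn":[0,0,0],"xyz":[0,0,0.24],"claw":0.5}
    - {"turn":[0,0,0],"xyz":[0,0,0],"claw":0.2}
    - {"turn":[0,0,0],"xyz":[0,0,0],"claw":0}
    - {"turn":[0,0,0],"xyz":[0,0,0],"claw":0}
    - {"turn":[0,0,0],"xyz":[0,0,0],"claw":0}
    - {"turn":[0,0,0],"xyz":[0,0,0],"claw":0}
  newtons: 90

```text
clock: 13.35
ee_pos: [0.4514, 0.3856, 0.0581]
eef_rot: [-0.0, 0.564, 0.826, 0.001]
wrist_force: [-1.8, -0.5, 7.8]
width: 0.0085
grasp_force: 88.5
```

>>> step_arm:
  motion:
    - {"turn":[0,0,0],"xyz":[0,0,-0.15],"claw":0}
    - {"turn":[0,0,0],"xyz":[0,0,-0.5],"claw":0}
    - {"turn":[0,0,0],"xyz":[0,0,-0.8],"claw":0}
    - {"turn":[0,0,0],"xyz":[0,0,-0.8],"claw":0}
    - {"turn":[0,0,0],"xyz":[0,0,-0.6],"claw":0}
    - {"turn":[0,0,0],"xyz":[0,0,-0.2],"claw":0}

```text
clock: 14.1
ee_pos: [0.4516, 0.3853, 0.2419]
eef_rot: [0.0, 0.564, 0.826, 0.002]
wrist_force: [-0.4, 0.4, -5.4]
width: 0.0087
grasp_force: 88.3
```

Run:
```python
from tip import *
s=manip.get_state();print(s['wrist_force'],s['width'],s['ft_torque'])
h=1.683
p,Rt=pose(h,0,z=.16);print(p);to(p,Rt)
# world check + per 10deg tipping rows in tool frame about the lip
q=s['joint_positions']
for d in range(0,81,10):
    p,Rt=pose(h,np.radians(d),z=.16);q2,e,a=ik(p,Rt,q);print(d,p,e<.003 and a<.02,q2,np.abs(q2-q).max());q=q2
p0,R0=pose(h,0,z=.16);p1,R1=pose(h,np.radians(8),z=.16)
print('8deg',R0.inv().apply(p1-p0)/.06,(R0.inv()*R1).as_rotvec()/np.radians(10))
a=cv2.imread('pics/top3.png');cv2.imwrite('pics/top3c.png',cv2.resize(a[110:260,150:360],(560,400),interpolation=cv2.INTER_CUBIC))
```

```text
[-0.44   0.375 -5.41 ] 0.008665534929671143 [ 0.013 -0.009  0.086]
[0.539 0.135 0.206]
shift [-4.414 -0.163  0.591] dist/60mm 4.45611426095949
turn [ 0.015 -0.01   1.49 ] shift after turn [-4.306  0.979  0.598]
0 [0.539 0.135 0.206] True [-0.816  0.468  0.648  1.846 -0.343  0.942  0.098] 0.37541385536175176
10 [0.54  0.126 0.216] True [-0.655  0.438  0.586  1.851 -0.502  0.98   0.295] 0.19704921079690862
20 [0.541 0.116 0.224] True [-0.492  0.444  0.532  1.847 -0.664  1.057  0.492] 0.19719911217728858
30 [0.542 0.104 0.23 ] True [-0.336  0.481  0.484  1.833 -0.806  1.167  0.668] 0.1762255016571953
40 [0.544 0.092 0.234] True [-0.191  0.543  0.439  1.81  -0.921  1.297  0.814] 0.14522052333063318
50 [0.545 0.079 0.236] True [-0.061  0.625  0.391  1.777 -1.009  1.433  0.928] 0.13677857809792782
60 [0.547 0.066 0.235] True [ 0.053  0.72   0.34   1.736 -1.075  1.568  1.014] 0.13454892602366542
70 [0.548 0.053 0.232] True [ 0.15   0.824  0.286  1.689 -1.124  1.695  1.079] 0.1274647760352372
80 [0.55  0.041 0.227] True [ 0.229  0.935  0.229  1.636 -1.163  1.814  1.124] 0.11873533659137459
8deg [-0.116 -0.    -0.132] [0.  0.8 0. ]
```

View pics/top3c.png

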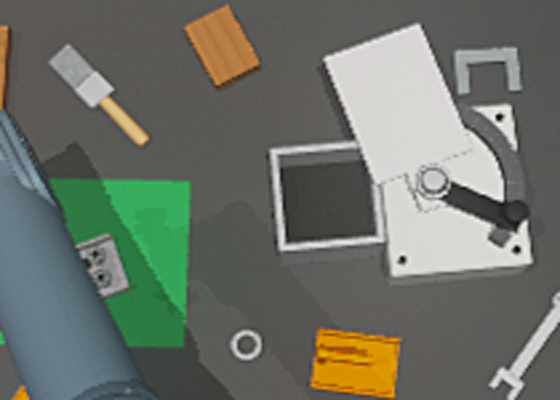

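The gate is latched open and the hopper mouth is clear. Checking the mouth centre against the picture before moving over it.

Run:
```python
from tip import *
k=2.667
for c in[(285,155),(378,186),(374,238),(289,244)]: 
    w=onz('top',150+c[0]/k,110+c[1]/k,.11);d=w[:2]-M;print(w,'unit frame mm',1000*np.array([d@[np.cos(.112),np.sin(.112)],d@[-np.sin(.112),np.cos(.112)]]))
h=1.683
p,Rt=pose(h,0,off=.03,z=.16);p=p+[-.0099,-.0011,0];print(p);to(p,Rt)
```

```text
[0.602 0.106 0.11 ] unit frame mm [59.35  49.434]
[ 0.563 -0.015  0.11 ] unit frame mm [  7.029 -66.817]
[ 0.494 -0.01   0.11 ] unit frame mm [-60.768 -54.336]
[0.484 0.099 0.11 ] unit frame mm [-58.635  55.121]
[0.528 0.139 0.206]
shift [-4.29  -0.302  0.591] dist/60mm 4.341262163641941
turn [ 0.015 -0.01   1.49 ] shift after turn [-4.222  0.813  0.598]
```

>>> step_arm:
  motion:
    - {"turn":[0,0,0],"xyz":[-0.2,-0.03,0],"claw":0}
    - {"turn":[0,0,0],"xyz":[-0.35,-0.03,0],"claw":0}
    - {"turn":[0,0,0],"xyz":[-0.45,-0.03,0],"claw":0}
    - {"turn":[0,0,0],"xyz":[-0.5,-0.03,0],"claw":0}
    - {"turn":[0,0,0],"xyz":[-0.5,-0.03,0],"claw":0}
    - {"turn":[0,0,0],"xyz":[-0.5,-0.03,0],"claw":0}
    - {"turn":[0,0,0],"xyz":[-0.5,-0.03,0],"claw":0}
    - {"turn":[0,0,0],"xyz":[-0.45,-0.03,0],"claw":0}
    - {"turn":[0,0,0],"xyz":[-0.4,-0.03,0],"claw":0}
    - {"turn":[0,0,0],"xyz":[-0.3,-0.03,0],"claw":0}
  newtons: 110

```text
clock: 15.35
ee_pos: [0.5242, 0.1433, 0.2386]
eef_rot: [-0.0, 0.565, 0.825, -0.001]
wrist_force: [0.7, 0.8, -4.1]
width: 0.0088
grasp_force: 107.8
```

>>> step_arm:
  motion:
    - {"turn":[0,0,0],"xyz":[-0.14,0,0],"claw":0}
    - {"turn":[0,0,0.4],"xyz":[0,0,0.1],"claw":0}
    - {"turn":[0,0,0.6],"xyz":[0,0,0.25],"claw":0}
    - {"turn":[0,0,0.49],"xyz":[0,0,0.24],"claw":0}
    - {"turn":[0,0,0],"xyz":[0,0,0],"claw":0}

```text
clock: 15.98
ee_pos: [0.5267, 0.139, 0.2032]
eef_rot: [-0.001, 0.666, 0.746, -0.001]
wrist_force: [-0.1, -0.4, -4.4]
width: 0.0082
grasp_force: 107.9
```

Run:
```python
from tip import *
p,Rt=pose(1.683,0,off=.03,z=.16);p=p+[-.0099,-.0011,0];to(p,Rt)
s=manip.get_state();print(s['clock'],s['wrist_force'],s['ee_pos'],s['joint_positions'])
im=grab('side');cv2.imwrite('pics/s4.png',cv2.resize(im[110:290,140:380],(640,480),interpolation=cv2.INTER_CUBIC)[:,:,::-1])
```

```text
shift [-0.003  0.029 -0.047] dist/60mm 0.05525342781670999
turn [-0.016  0.004  0.012] shift after turn [-0.003  0.029 -0.047]
15.975 [-0.11  -0.375 -4.388] [0.527 0.139 0.203] [-0.845  0.458  0.662  1.873 -0.345  0.93   0.091]
```

View pics/s4.png

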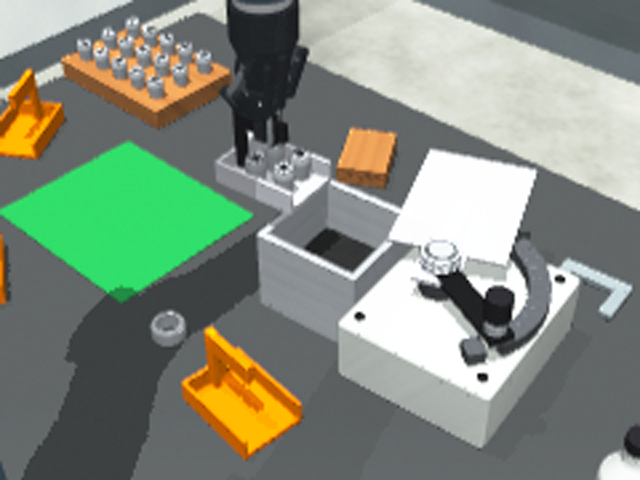

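The tray is level with four collets in it. Its lip is over the near side of the hopper, and the knob is down. Tipping about the lip.

>>> step_arm:
  motion:
    - {"turn":[0,0.75,0],"xyz":[-0.109,0,-0.124],"claw":0}
    - {"turn":[0,0.75,0],"xyz":[-0.109,0,-0.124],"claw":0}
    - {"turn":[0,0.75,0],"xyz":[-0.109,0,-0.124],"claw":0}
    - {"turn":[0,0.75,0],"xyz":[-0.109,0,-0.124],"claw":0}
    - {"turn":[0,0.75,0],"xyz":[-0.109,0,-0.124],"claw":0}
    - {"turn":[0,0.75,0],"xyz":[-0.109,0,-0.124],"claw":0}
    - {"turn":[0,0,0],"xyz":[0,0,0],"claw":0}
    - {"turn":[0,0,0],"xyz":[0,0,0],"claw":0}

```text
clock: 17.02
ee_pos: [0.534, 0.0891, 0.2339]
eef_rot: [-0.284, 0.615, 0.69, 0.255]
wrist_force: [-0.9, 0.5, -2.5]
width: 0.0084
grasp_force: 109.5
```

>>> step_arm:
  motion:
    - {"turn":[0,0.75,0],"xyz":[-0.109,0,-0.124],"claw":0}
    - {"turn":[0,0.75,0],"xyz":[-0.109,0,-0.124],"claw":0}
    - {"turn":[0,0.75,0],"xyz":[-0.109,0,-0.124],"claw":0}
    - {"turn":[0,0.75,0],"xyz":[-0.109,0,-0.124],"claw":0}
    - {"turn":[0,0,0],"xyz":[0,0,0],"claw":0}
    - {"turn":[0,0,0],"xyz":[0,0,0],"claw":0}
    - {"turn":[0,0,0],"xyz":[0,0,0],"claw":0}
    - {"turn":[0,0,0],"xyz":[0,0,0],"claw":0}

```text
clock: 18.02
ee_pos: [0.538, 0.051, 0.2293]
eef_rot: [-0.453, 0.528, 0.593, 0.405]
wrist_force: [0.3, 0.2, -2.4]
width: 0.0082
grasp_force: 109.6
```

Run:
```python
from tip import *
p,Rt=pose(1.683,np.radians(75),off=.03,z=.16);p=p+[-.0099,-.0011,0];to(p,Rt)
s=manip.get_state();print(s['clock'],s['wrist_force'],s['ee_pos'],s['joint_positions'],s['width'])
im=grab('side');a=cv2.resize(im[130:270,200:360],(400,350),interpolation=cv2.INTER_CUBIC)
im=grab('top');b=cv2.resize(im[110:230,220:357],(400,350),interpolation=cv2.INTER_CUBIC)
cv2.imwrite('pics/s5.png',np.hstack([a,b])[:,:,::-1])
```

```text
shift [ 0.008  0.005 -0.008] dist/60mm 0.011852816180431623
turn [-0.007  0.008  0.014] shift after turn [ 0.008  0.005 -0.008]
18.025 [ 0.344  0.23  -2.355] [0.538 0.051 0.229] [ 0.184  0.869  0.269  1.696 -1.142  1.752  1.129] 0.008156712613604516
```

View pics/s5.png

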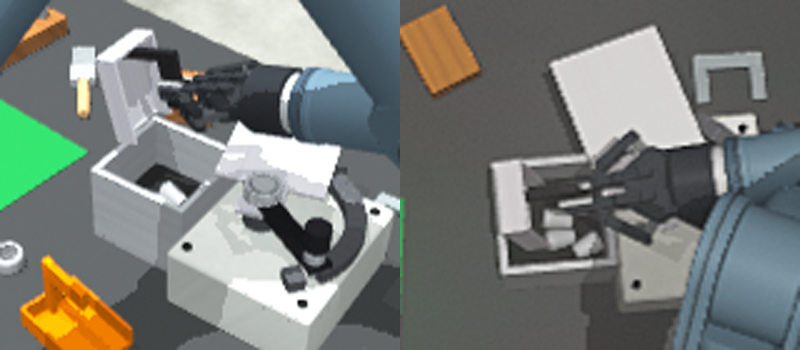

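All three views agree with the weight change (about 2–3 N lost): the tray looks empty and collets lie in the hopper. Untipping, then I'll check numerically.

>>> step_arm:
  motion:
    - {"turn":[0,-0.75,0],"xyz":[0.091,0,0.137],"claw":0}
    - {"turn":[0,-0.75,0],"xyz":[0.091,0,0.137],"claw":0}
    - {"turn":[0,-0.75,0],"xyz":[0.091,0,0.137],"claw":0}
    - {"turn":[0,-0.75,0],"xyz":[0.091,0,0.137],"claw":0}
    - {"turn":[0,-0.75,0],"xyz":[0.091,0,0.137],"claw":0}
    - {"turn":[0,-0.75,0],"xyz":[0.091,0,0.137],"claw":0}
    - {"turn":[0,-0.75,0],"xyz":[0.091,0,0.137],"claw":0}
    - {"turn":[0,-0.75,0],"xyz":[0.091,0,0.137],"claw":0}
    - {"turn":[0,-0.75,0],"xyz":[0.091,0,0.137],"claw":0}
    - {"turn":[0,-0.75,0],"xyz":[0.091,0,0.137],"claw":0}

```text
clock: 19.38
ee_pos: [0.5273, 0.139, 0.2047]
eef_rot: [0.001, 0.666, 0.746, -0.001]
wrist_force: [-0.7, -0.3, -3.0]
width: 0.0081
grasp_force: 109.3
```

```bash
python3 -c "
from h import *
s=manip.get_state();print(s['clock'],s['ee_pos'],s['wrist_force'])
to([.4514,.3853,.2032],down(1.945-np.pi/2))"
```

```text
19.375 [0.527 0.139 0.205] [-0.665 -0.302 -3.002]
shift [ 4.221 -0.796  0.015] dist/60mm 4.29501475339431
turn [ 0.     0.014 -1.499] shift after turn [4.283 0.323 0.025]
```

>>> step_arm:
  motion:
    - {"turn":[0,0,0],"xyz":[0.6,-0.114,0],"claw":0}
    - {"turn":[0,0,0],"xyz":[0.6,-0.114,0],"claw":0}
    - {"turn":[0,0,0],"xyz":[0.6,-0.114,0],"claw":0}
    - {"turn":[0,0,0],"xyz":[0.6,-0.114,0],"claw":0}
    - {"turn":[0,0,0],"xyz":[0.6,-0.114,0],"claw":0}
    - {"turn":[0,0,0],"xyz":[0.6,-0.114,0],"claw":0}
    - {"turn":[0,0,0],"xyz":[0.62,-0.114,0],"claw":0}
    - {"turn":[0,0,-0.75],"xyz":[0,0,0],"claw":0}
    - {"turn":[0,0,-0.75],"xyz":[0,0,0],"claw":0}
    - {"turn":[0,0,0],"xyz":[0,0,0],"claw":0}

```text
clock: 20.62
ee_pos: [0.4511, 0.3844, 0.2042]
eef_rot: [-0.001, 0.564, 0.826, -0.0]
wrist_force: [0.8, -0.0, -1.8]
width: 0.0087
grasp_force: 109.3
```

Run:
```python
from h import *
s=manip.get_state();print(s['clock'],s['ee_pos'],s['wrist_force'],s['width'])
im=grab('top');g=cv2.cvtColor(im,cv2.COLOR_RGB2GRAY)
M=np.array([.5484,.0507]);ux=np.array([np.cos(.112),np.sin(.112)]);uy=np.array([-ux[1],ux[0]])
# floor quad at z=.045
quad=np.array([proj('top',np.r_[M+a*ux*.058+b*uy*.058,.045]) for a,b in((1,1),(1,-1),(-1,-1),(-1,1))])
m=np.zeros(g.shape,np.uint8);cv2.fillConvexPoly(m,np.int32(quad.round()),1)
x0,y0=quad.min(0).astype(int);x1,y1=quad.max(0).astype(int)+1
print(quad)
for r in (g*m)[y0:y1,x0:x1]:print(''.join(' .:-=+*#%@'[min(9,v//26)] for v in r))
n,l,st,c=cv2.connectedComponentsWithStats(((g*m)>110).astype(np.uint8));print(st[1:],[onz('top',*k,.055)for k in c[1:]])
```

```text
20.625 [0.451 0.384 0.204] [ 0.76  -0.003 -1.792] 0.008713183041474995
[[254.492 173.277]
 [286.489 170.441]
 [289.908 201.893]
 [257.444 204.815]]
                           --::::   
                 --:::::::::::::.   
      :::::::::::::::::::::::::::   
+.:::::::::::::::::::::::-===--::   
*.::::::::::::::::::::::-+###*+:::  
#.::::::::::::::::::::::=*####*-::  
#.::::::::::::::::::::::=**###*=::  
#.::::::::::::::::::::::=*####*=::  
#:::::::::::::::::::::::-*####*-::  
 -::::::::::::::::::::::-*####+:::  
 =.:::::::::::::::::::::-*###*+:::  
 =.::::::::::::------:::-*###*+:::  
 =.::::::::::::=#***+=---+###*=:::: 
 *.::::::::::::+####****==***+-:::: 
 *.::::::::::::+%%######*:::::::::: 
 *.::::::::::::+########*-::::::::- 
 #.::::::::::::+##***###*:::::::::: 
 #.:::::::::::-=+*++++**+:::::::::: 
 #.:::::::::::::-========-::::::::: 
 #::::::::::::::=********+:::::-=-: 
  -::::::::::::-*########*:::-=*#*::
  =.:::::::::::-*%#######*::-+*###+:
  =.:::::::::::.+%####****-=**#####:
  =.:::::::::::.=*#****++=+*#######=
  *.::::::::::::-***++=::+########*+
  *.::::::::::::-===:::::+######**+-
  #.:::::::::::::::::::::-*##**++=::
  #.:::::::::::::::::::::.=**+=:..::
  #.:::::::::::::::::::::::--::--===
  #:.::::::::::::-----=====+***###%%
   :::::--====+++***##%%%%%%%%%%%%%%
   ++**+*##%%%%%%%%%%%#######**++++=
   %%%%%%#########**++++==----------
   ####**+++===----------------     
   -----------------                
[[254 173   1   6   6]
 [269 173  21  25 245]
 [255 180   1  10  10]
 [256 191   1   9   9]
 [257 198  34   6 110]] [array([0.589, 0.116, 0.055]), array([0.548, 0.029, 0.055]), array([0.556, 0.112, 0.055]), array([0.518, 0.108, 0.055]), array([0.498, 0.045, 0.055])]
```

All four collets can be counted in the hopper. Lowering the tray to its old spot on the mat.

>>> step_arm:
  motion:
    - {"turn":[0,0,0],"xyz":[0,0,0.7],"claw":0}
    - {"turn":[0,0,0],"xyz":[0,0,0.8],"claw":0}
    - {"turn":[0,0,0],"xyz":[0,0,0.5],"claw":0}
    - {"turn":[0,0,0],"xyz":[0,0,0.3],"claw":0}
    - {"turn":[0,0,0],"xyz":[0,0,0.1],"claw":0}
    - {"turn":[0,0,0],"xyz":[0,0,0.03],"claw":0}
    - {"turn":[0,0,0],"xyz":[0,0,0],"claw":0}

```text
clock: 21.55
ee_pos: [0.4525, 0.385, 0.0593]
eef_rot: [0.0, 0.563, 0.826, 0.001]
wrist_force: [-0.1, -1.2, -2.2]
width: 0.0079
grasp_force: 109.2
```

>>> step_arm:
  motion:
    - {"turn":[0,0,0],"xyz":[0,0,0.02],"claw":0}
    - {"turn":[0,0,0],"xyz":[0,0,0.02],"claw":0}
    - {"turn":[0,0,0],"xyz":[0,0,0],"claw":0}

```text
clock: 21.92
ee_pos: [0.4524, 0.385, 0.0581]
eef_rot: [-0.0, 0.563, 0.826, 0.001]
wrist_force: [-4.3, -2.6, 15.1]
width: 0.0083
grasp_force: 112.2
```

Contact confirmed. Releasing and rising.

>>> step_arm:
  motion:
    - {"turn":[0,0,0],"xyz":[0,0,-0.015],"claw":0}
    - {"turn":[0,0,0],"xyz":[0,0,0],"claw":0.5}
    - {"turn":[0,0,0],"xyz":[0,0,0],"claw":1}
    - {"turn":[0,0,0],"xyz":[0,0,0],"claw":1}
    - {"turn":[0,0,0],"xyz":[0,0,0],"claw":1}
    - {"turn":[0,0,0],"xyz":[0,0,-0.5],"claw":1}
    - {"turn":[0,0,0],"xyz":[0,0,-0.8],"claw":1}
    - {"turn":[0,0,0],"xyz":[0,0,-0.9],"claw":1}
    - {"turn":[0,0,0],"xyz":[0,0,-0.9],"claw":1}
    - {"turn":[0,0,0],"xyz":[0,0,0],"claw":1}

```text
clock: 23.18
ee_pos: [0.4543, 0.3859, 0.2473]
eef_rot: [0.001, 0.563, 0.826, 0.004]
wrist_force: [-0.3, -0.3, -0.5]
width: 0.0852
grasp_force: 0.0
```

Run:
```python
from h import *
s=manip.get_state();print(s['clock'],s['ee_pos'],s['wrist_force'],s['width'])
w=grab('wrist');g=cv2.cvtColor(w,cv2.COLOR_RGB2GRAY)
cc=g[80:230:3,190:330:2]
for r in cc:print(''.join(' .:-=+*#%@'[min(9,v//26)] for v in r))
a=grab('side').astype(int);b=cv2.imread('pics/s4.png')
t=cv2.imread('pics/top3.png')[:,:,::-1].astype(int);n=grab('top').astype(int)
d=np.abs(n-t).max(2)>40;print('gate region change vs latched',d[110:225,268:360].sum(), 'bystanders',d[90:165,160:250].sum(),d[215:270,225:370].sum(),d[90:225,360:450].sum())
```

```text
23.175 [0.454 0.386 0.247] [-0.264 -0.271 -0.525] 0.08518335055415756
----*#################################################****************
----#################################################*****************
---+###################################################***#***********
---################################################*####**************
--+###############################################*#*##***************
--#####################################################***************
-+#################################################***#***************
-###################################################******************
+####################################################*****************
################################################****#*****************
####################################################******************
##############################################***##*******************
#######################*###**##***************************************
##############@@@@@@@@@@@@@@@@@@@@@@@@@@@@@@@@@@@@++******************
##############@@%#%@@@@@@@@@@@....=%
[... 1870 characters left out ...]
----------
---------------=#++#*#************************=*#=---====-----=-------
---------------=#+*###########################+*#=-----=--------------
---------------=#*-----------------------------*#=--=-------=---------
---------------=#*-----------------------------**=----------=-=-===+=+
---------------------------------------=--=---=-------===++***********
----------------------------------------------=-+*+*******************
--------------------------------------===*+***+++*********************
------------------------------=+=+*************+++++******************
--------------------=-==+++***************+***++++++****+*************
gate region change vs latched 244 bystanders 0 0 0
```

The tray is empty and upright on the mat, the bystanders haven't moved, and the only change in the gate region is the size of the four collets.

```bash
python3 -c "
from rig import manip
print(manip.job_done())"
```

```text
the job is handed in; nothing more can be done
None
```

The job is handed in at about 23 s: the gate is latched open at about 1.3 rad, all four collets are in the hopper, the empty tray stands upright on the mat, and the bystanders I compared before and after had not moved.

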